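# Fit the slotted hub on the stall's display turntable

### The arm

A 6-joint arm with a two-finger parallel gripper is mounted at the origin on the work surface. World frame = base frame: x ahead of the robot, y to its left, z up, the work surface at z = 0. Lengths are in mm, angles in rad, forces in N, time in s.
With the tool pointing down it reaches from about 400 to 925 mm from the base axis. Payload 12.5 kg.
Tool frame: the origin (TCP) lies at the very end of the fingers, on their centre line; the grasp point (between the pads) lies 19 mm behind it; z points along the fingers, y is the direction in which the jaws open and shut (so a half turn about z gives the same grasp; the last joint's range is limited). The gripper opens to 95 mm and grips with 3 to 60 N. Pads are 20 mm wide; open, the fingers measure 119 mm over their backs; the gripper's body (75 mm by 180 mm) begins 59 mm behind the grasp point.
Start: joints at [1.099, 0.491, 1.559, -0, 1.092, -0.106], TCP at [223.545, 583.673, 214.661] pointing down, gripper open.
Joint ranges: [-3.1, 3.1], [-0.84, 2.19], [0.05, 2.79], [-1.13, 4.28], [0.06, 2.93], [-2.69, 2.69]. Speed limits (rad/s): [2.22, 2.22, 2.79, 3.14, 3.14, 3.14].

### API

Orientations are given as [roll, pitch, yaw] about the fixed x, y, z axes, in that order (R = Rz(yaw) Ry(pitch) Rx(roll)).
In Python, from cell import env gives the robot as it stands.
- The arm moves only by the shell command python3 -m pendant 'ROWS'. ROWS is JSON, a list that holds one entry, the list of rows, each a list of 5 numbers: the opening, from 0 (shut) to 1 (fully open), then the shift along the tool's x, y, z in m, then the turn about the tool's z in rad. A call has exactly 8 rows; each row is the pose to reach, as a shift and turn from the pose commanded when the call began, along the tool's axes at that moment; what a row does not reach only later rows make up. A row lasts 1/10 s, in which the tool goes at most 50 mm and 8.59 degrees, less where a joint would pass 70% of its speed; a pose out of reach is approached as far as the arm can. A call with a gripper value outside its range is refused whole. The fingers move at their own pace and stop on an object; the grip force is fixed at half the most. Time passes only in rows, so rows that repeat a pose let the fingers close, or fill a call up. It gives the time, the measured TCP pose, the force and the opening at its end, in the units of the state.
- env.state(): the state, without advancing time (a new reading comes with each control period).
- env.read_camera(name): name is "scene" or "top" or "wrist"; returns a dict with "image" (480x640x3 uint8, blue, green, red), "range_z" (480x640 float32, mm along the optical axis (not along the pixel's ray), 0 where there is no reading), "fx", "fy", "cx", "cy" (pixels), "dist" ([k1, k2, p1, p2, k3] as OpenCV has them; the pictures are not rectified), "rvec" (rotation vector, rad) and "tvec" (3), from world to camera coordinates, as OpenCV has them; the wrist camera has in their place "tool_from_camera" (4x4, takes a point from camera to tool coordinates, whose origin is the TCP and whose axes are the flange's). Camera axes: x right, y down, z forward; pixel columns grow to the right and rows downward; lengths in mm; the calibration is good to about 2 mm. A picture is of the moment at which its call begins: read the wrist's pose just before it.
- env.job_done(): hands the job in, once; it reports no verdict.
The state is a dict: "t": time; "joints": joint angles; "qvel": joint speeds; "tau": joint torques, N m; "eef_pos": TCP position; "tcp_rot": TCP orientation; "ft_force": force on the tool from outside, world axes, zero at the start; "moment": the same for the moment, N m; "opening": opening from 0.0 (shut) to 1.0 (fully open).
Only numpy, scipy, OpenCV 4.12 (cv2) and the standard library are available. Lean on these libraries where they do the work, as an engineer would, in place of code of your own. Each camera call takes 0.05 s, during which the arm holds its last target. There are 200 camera calls.

### The job

On the pottery stall, one of the two aluminium hubs has a long slot through it, the other a plain round hole. Pick up the slotted hub, turn it until its slot lines up with the flat-sided drive shaft of the display turntable, and lower it over the shaft in the gripper, without dropping it, until it sits fully home and flat on the turntable; then let go. Leave the round-holed hub and the terracotta bowl near the turntable where they stand.

Things in the scene. Friction and masses are not known exactly. Their poses are not given: they have to be found in the camera images.
- hub_center (a point): Centre (on the axis, half-way up) of the slotted hub: loose upright aluminium cylinder, 64 mm diameter, 56 mm tall, about 0.3 kg, standing on the table. A slot 42 mm long and 22 mm wide, round-ended, runs through it from top to bottom; x axis = the slot's long direction, z up. Half a turn gives the same fit. Can be gripped across its outside in any direction.
- shaft_foot (a point): Foot of the drive shaft, on its axis at the level of the fixed round turntable's black deck (170 mm across, 45 mm above the table). The steel shaft does not turn; it stands 40 mm tall, 30 x 12 mm with flat sides and rounded ends, its top 16 mm tapering to 23 x 5 mm. x axis = its long direction, z up. Once home, the hub's centre is 28 mm above this point.
- spare_center (a point): Centre (half-way up) of the spare hub, a bystander: loose aluminium cylinder of the same outside size (64 mm diameter, 56 mm tall) but with a plain round hole 26 mm in diameter, which does not fit the shaft. It stands on the table; to be left alone.
- bowl: Terracotta bowl, a bystander: loose, 124 mm across the rim, 55 mm tall; origin at the centre of its underside. To be left alone.
There are look-alikes about, which are no part of the job. Leave any pink look-alike of the part that bears hub_center alone.

How it is judged (in metres and radians):
On the way:
1. the slotted hub, still gripped, has come down over the shaft to within 15 mm of the deck (horizontal distance between hub_center and shaft_foot below 0.015 m and z of hub_center in the frame of shaft_foot below 0.043 m and angle between the x axis of hub_center and the x axis of shaft_foot, either way round below 0.45 rad and contact force between the fingers and hub above 0.5 N), for 0.1 s.
At the end, for the whole second after the job is handed in: The slotted hub sits over the shaft with its underside on the deck (within 4 mm), upright within 6 degrees, its axis within 12 mm of the shaft's and its slot within 25 degrees of the shaft's long direction (the play of the fit), at rest (horizontal distance between hub_center and shaft_foot below 0.012 m and z of hub_center in the frame of shaft_foot below 0.032 m and angle between the x axis of hub_center and the x axis of shaft_foot, either way round below 0.45 rad and angle between hub_center's own z axis and vertical below 0.1 rad and linear speed of hub below 0.02 m/s); the robot touches nothing.
It fails at once if the round-holed spare hub is moved more than 30 mm (distance of spare_center from where it was at the start of the episode above 0.03 m).
It fails at once if the terracotta bowl is moved more than 30 mm (distance of bowl from where it was at the start of the episode above 0.03 m).
It also fails if it takes over 34 s, if anything falls off the work surface, if the arm or the gripper's body presses on something with over 40 N, if the wrist force passes 120 N, or if a joint passes its speed limit or range.

## Working session

There is one attempt and no reset: what is moved stays moved. The work goes in short steps, Python scripts to look and compute and a shell command to move; the robot and the scene stay as the last step left them, time stands still between calls to the robot, and variables do not carry over. Pictures are saved under pics/ and viewed, about 8 in all and at most 12, crops included, and the job is handed in when it is done.

```bash
mkdir -p pics; ls; python3 - <<'E'
from cell import env
import cv2,pickle
print(env.state())
d={n:env.read_camera(n) for n in("top","scene")}
pickle.dump(d,open("v0.pkl","wb"))
for n in d: cv2.imwrite(f"pics/{n}0.png",d[n]["image"]); print(n,{k:v for k,v in d[n].items() if k not in("image","range_z")})
E
```

```text
pics
{'t': 0.0, 'joints': array([ 1.09940652e+00,  4.91516940e-01,  1.55947530e+00, -2.50264230e-05,
        1.09169232e+00, -1.05634443e-01]), 'qvel': array([-0.00070778,  0.00088177,  0.00057579,  0.0026919 , -0.00031821,
       -0.00153201]), 'tau': array([ 1.35910912e-03, -6.12655520e+01, -2.58174598e+01,  6.92690816e-02,
        4.83010348e-02, -6.33441050e-05]), 'eef_pos': array([223.42180384, 583.42739463, 214.07932556]), 'tcp_rot': array([-3.14050450e+00, -9.30556403e-05,  2.77584879e+00]), 'ft_force': array([ 0.01877703, -1.19548517,  0.2433845 ]), 'moment': array([ 0.00339169, -0.04935867,  0.03732601]), 'opening': 0.9985578318201395}
top {'fx': 546.3663989652316, 'fy': 546.3663989652316, 'cx': 323.6875564213267, 'cy': 235.1462298303691, 'dist': array([-0.09567719,  0.        ,  0.        ,  0.        ,  0.        ]), 'rvec': array([ 2.13874776, -2.19684147,  0.13364111]), 'tvec': array([ 47.43936749, 544.1931522 , 863.21530797])}
scene {'fx': 442.2401053634374, 'fy': 442.2401053634374, 'cx': 314.65430612983033, 'cy': 245.26708581343078, 'dist': array([-0.10957203,  0.        ,  0.        ,  0.        ,  0.        ]), 'rvec': array([ 0.97833544,  2.24577367, -1.28295633]), 'tvec': array([ 344.97135649, -169.07870152, 1096.4770519 ])}
```

View pics/top0.png

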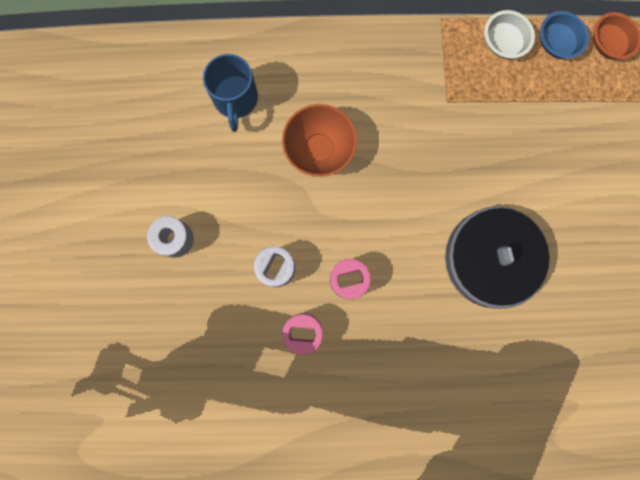

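View pics/scene0.png

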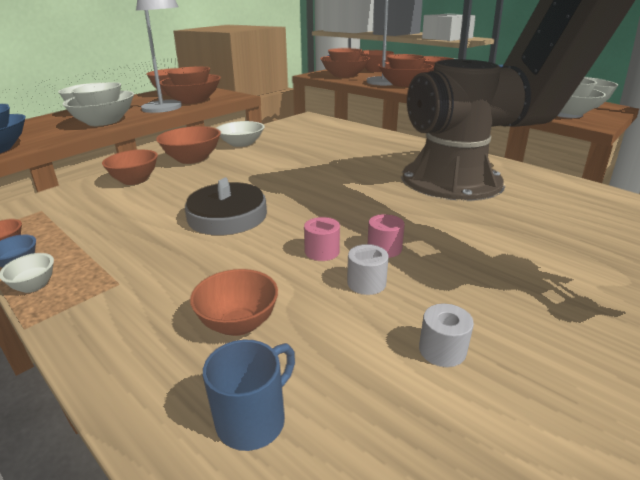

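The top view shows the slotted hub at about (274,267), the spare hub at (167,236), the shaft at (507,255) on the turntable (499,257), and the bowl at (319,140). The two pink look-alikes are at (350,279) and (302,334). Next I measure these.

```bash
cat > h.py <<'E'
import numpy as np,cv2
from scipy.spatial.transform import Rotation as Ro
def ray(c,px,pose=None):
    K=np.array([[c["fx"],0,c["cx"]],[0,c["fy"],c["cy"]],[0,0,1]])
    n=cv2.undistortPoints(np.float64(px).reshape(-1,1,2),K,c["dist"]).reshape(-1,2)
    d=np.c_[n,np.ones(len(n))]
    if pose is None:
        R=cv2.Rodrigues(c["rvec"])[0]; return -R.T@c["tvec"], d@R
    T=pose@c["tool_from_camera"]; return T[:3,3], d@T[:3,:3].T
def plane(c,px,z,pose=None):
    o,d=ray(c,px,pose); return o+d*((z-o[2])/d[:,2])[:,None]
def rngpts(c,px,pose=None):
    o,d=ray(c,px,pose); px=np.int32(px).reshape(-1,2); return o+d*c["range_z"][px[:,1],px[:,0]][:,None]
def toolpose(s):
    T=np.eye(4);T[:3,:3]=Ro.from_euler("xyz",s["tcp_rot"]).as_matrix();T[:3,3]=s["eef_pos"];return T
def pix(m): 
    y,x=np.nonzero(m); return np.c_[x,y]
def axis(P):  # centroid and long direction (rad) of xy points
    w,v=np.linalg.eigh(np.cov(P[:,:2].T)); return P[:,:2].mean(0).round(1),round(np.arctan2(v[1,1],v[0,1])%np.pi,3),np.sqrt(w)[::-1].round(2)
E
python3 - <<'E'
from h import *
import pickle
c=pickle.load(open("v0.pkl","rb"))["top"]
def win(u,v,r): 
    g=np.mgrid[v-r:v+r+1,u-r:u+r+1]; return np.c_[g[1].ravel(),g[0].ravel()]
for n,u,v,r,z in(("hub",274,267,24,56),("spare",167,236,24,56),("turn",500,256,58,45),("bowl",319,140,42,55)):
    px=win(u,v,r);P=rngpts(c,px);col=c["image"][px[:,1],px[:,0]].astype(int)
    top=np.abs(P[:,2]-z)<6
    Q=plane(c,px[top],z)
    (cx,cy),rad=cv2.minEnclosingCircle(np.float32(Q[:,:2]))
    print(n,"z",np.median(P[top,2]).round(1),"circle",cx,cy,rad)
    if n in("hub","spare"):
        s=(P[:,2]<45)&(np.hypot(*(plane(c,px,z)[:,:2]-[cx,cy]).T)<25)
        print(" hole by range",axis(plane(c,px[s],z)))
        g=col.min(1); s=(g<110)&(np.hypot(*(plane(c,px,z)[:,:2]-[cx,cy]).T)<26)
        print(" hole by colour",s.sum(),axis(plane(c,px[s],z)))
    if n=="turn":
        s=(P[:,2]>76)&(P[:,2]<95); print(" shaft range z>76",s.sum(),np.median(P[s,2]),axis(P[s])) 
        s=(P[:,2]>54)&(P[:,2]<95); print(" shaft z>54",s.sum(),axis(P[s]))
im=c["image"]
a=cv2.resize(im[232:302,240:310],(400,400),interpolation=cv2.INTER_CUBIC);b=cv2.resize(im[220:290,472:542],(400,400),interpolation=cv2.INTER_CUBIC)
cv2.imwrite("pics/crop.png",np.hstack([a,b]))
E
```

```text
hub z 55.4 circle 494.8276062011719 113.79109191894531 31.645652770996094
 hole by range (array([494.7, 113.7]), np.float64(2.634), array([11.46,  5.93]))
 hole by colour 293 (array([495.4, 114. ]), np.float64(2.647), array([10.95,  5.48]))
spare z 55.5 circle 548.0421142578125 283.91180419921875 32.09904479980469
 hole by range (array([547.8, 283.2]), np.float64(2.83), array([6.14, 5.49]))
 hole by colour 172 (array([548.9, 285. ]), np.float64(1.178), array([6.08, 5.91]))
turn z 44.6 circle 501.5634460449219 -251.78842163085938 82.9034652709961
 shaft range z>76 97 82.96434416809166 (array([ 501.6, -253.8]), np.float64(0.206), array([6.71, 2.29]))
 shaft z>54 204 (array([ 501.3, -252. ]), np.float64(0.221), array([7.66, 2.62]))
bowl z 53.7 circle 699.5988159179688 36.69680404663086 61.95871353149414
```

View pics/crop.png

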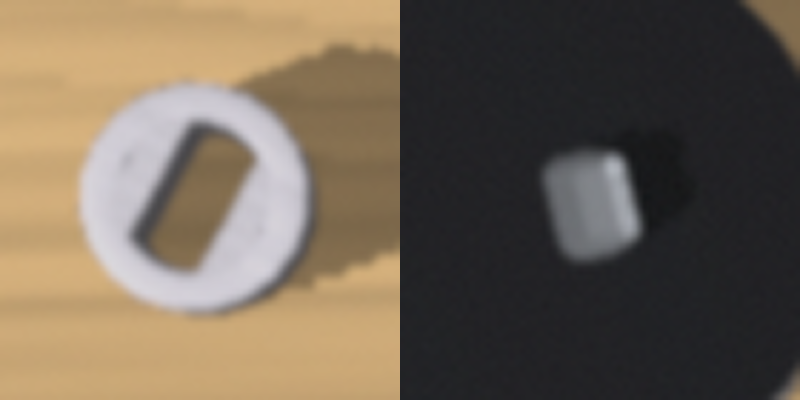

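The measurements match the given sizes (tops at 55.5 mm, hub radius 31.6 mm, deck at 44.6 mm, shaft top at 83 mm):

| Item | Position (mm) | Angle |
|---|---|---|
| Slotted hub | (495,114) | slot at 2.64 rad |
| Shaft | (501.5,-252.5) | long axis at about 0.21 rad |

The hub needs a world turn of about +0.71 rad. I move above it first, turning the tool +0.6 to ease the wrist.

```bash
python3 -m pendant '[[[1,-0.421,-0.342,0.03,0.6],[1,-0.421,-0.342,0.03,0.6],[1,-0.421,-0.342,0.03,0.6],[1,-0.421,-0.342,0.03,0.6],[1,-0.421,-0.342,0.03,0.6],[1,-0.421,-0.342,0.03,0.6],[1,-0.421,-0.342,0.03,0.6],[1,-0.421,-0.342,0.03,0.6]]]'
cat > go.py <<'E'
# usage: go.py x y z [yaw]: shift and turn in tool axes from the measured pose
import sys; from h import *; from cell import env
s=env.state();T=toolpose(s);a=list(map(float,sys.argv[1:]))
print("t",s["t"],"pos",s["eef_pos"].round(1),"rot",s["tcp_rot"].round(3),"open",round(s["opening"],3),"F",s["ft_force"].round(1),"j",s["joints"].round(2))
print("shift mm",(T[:3,:3].T@(np.array(a[:3])-T[:3,3])).round(1),"turn",round(-(a[3]-s["tcp_rot"][2]),3) if len(a)>3 else "")
E
python3 go.py 495 114 180 2.176
```

```text
t: 0.9
eef_pos: [423.5, 235.8, 192.4]
tcp_rot: [3.142, -0.0, 2.176]
ft_force: [1.2, 0.8, 0.1]
opening: 1.001
t 0.9 pos [423.5 235.8 192.4] rot [ 3.142 -0.     2.176] open 1.001 F [1.2 0.8 0.1] j [ 0.37  0.32  1.92  0.    0.9  -0.23]
shift mm [-140.8  -10.5   12.4] turn -0.0
```

```bash
python3 -m pendant '[[[1,-0.141,-0.0105,0.012,0],[1,-0.141,-0.0105,0.012,0],[1,-0.141,-0.0105,0.012,0],[1,-0.141,-0.0105,0.012,0],[1,-0.141,-0.0105,0.012,0],[1,-0.141,-0.0105,0.012,0],[1,-0.141,-0.0105,0.012,0],[1,-0.141,-0.0105,0.012,0]]]'
python3 go.py 495 114 22; python3 - <<'E'
from h import *; from cell import env
import pickle
s=env.state();c=env.read_camera("wrist");T=toolpose(s);pickle.dump((s,c),open("w1.pkl","wb"))
cv2.imwrite("pics/w1.png",c["image"])
m=np.ones((480,640),bool);px=pix(m);P=rngpts(c,px,T);ok=(c["range_z"].ravel()>0)&(np.abs(P[:,2]-56)<6)&(np.hypot(P[:,0]-495,P[:,1]-114)<45)
Q=plane(c,px[ok],56,T);ce,r=cv2.minEnclosingCircle(np.float32(Q[:,:2]));print("hub",ce,r,np.median(P[ok,2]))
A=plane(c,px,56,T)
s2=(P[:,2]<45)&(np.hypot(A[:,0]-ce[0],A[:,1]-ce[1])<25);print(axis(A[s2]))
E
```

```text
t: 1.7
eef_pos: [494.1, 116.6, 180.7]
tcp_rot: [3.141, 0.0, 2.177]
ft_force: [-0.2, 0.1, 0.0]
opening: 0.998
t 1.7 pos [494.1 116.6 180.7] rot [3.141 0.    2.177] open 0.998 F [-0.2  0.1  0. ] j [ 0.1   0.37  1.88  0.    0.89 -0.51]
shift mm [ -2.7  -0.8 158.7] turn 
hub (495.58160400390625, 114.22325134277344) 31.871288299560547 54.61082716670052
(array([494.7, 115.5]), np.float64(2.648), array([10.69,  5.76]))
```

View pics/w1.png

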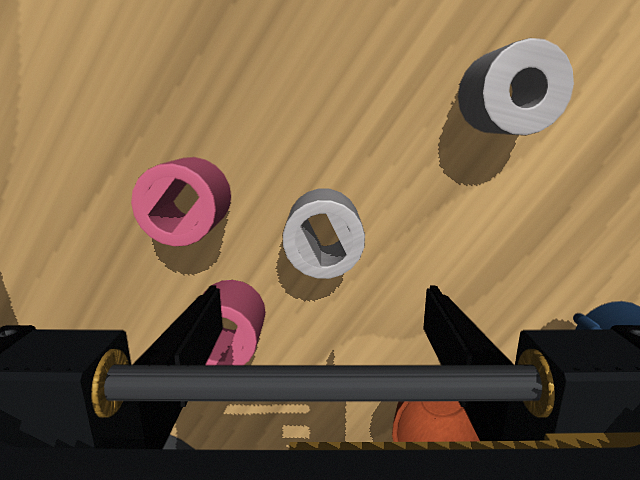

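The wrist view confirms the slotted hub at (323,238), centred between the fingers, with the pink hubs outside them. It agrees with the top view to within 1 mm and 0.01 rad, so I descend.

```bash
python3 -m pendant '[[[1,-0.002,-0.001,0.045,0],[1,-0.002,-0.001,0.09,0],[1,-0.002,-0.001,0.13,0],[1,-0.002,-0.001,0.15,0],[1,-0.002,-0.001,0.158,0],[1,-0.002,-0.001,0.158,0],[1,-0.002,-0.001,0.158,0],[1,-0.002,-0.001,0.158,0]]]'
python3 go.py 495 114.2 22
```

```text
t: 2.55
eef_pos: [495.5, 113.7, 23.8]
tcp_rot: [3.14, 0.001, 2.176]
ft_force: [-0.4, 0.3, -0.8]
opening: 1.005
t 2.55 pos [495.5 113.7  23.8] rot [3.140e+00 1.000e-03 2.176e+00] open 1.005 F [-0.4  0.3 -0.8] j [ 0.1   0.62  2.01  0.    0.51 -0.51]
shift mm [ 0.7 -0.1  1.8] turn
```

```bash
python3 -m pendant '[[[0.5,0,0,0,0],[0,0,0,0,0],[0,0,0,0,0],[0,0,0,0,0],[0,0,0,0,0],[0,0,0,0,0],[0,0,0,0,0],[0,0,0,0,0]]]'
python3 go.py 495 114.2 120
```

```text
t: 3.35
eef_pos: [495.2, 113.5, 22.7]
tcp_rot: [3.141, 0.0, 2.176]
ft_force: [2.3, 0.4, 3.0]
opening: 0.673
t 3.35 pos [495.2 113.5  22.7] rot [3.141 0.    2.176] open 0.673 F [2.3 0.4 3. ] j [ 0.1   0.62  2.01  0.    0.51 -0.51]
shift mm [  0.7   0.3 -97.3] turn
```

The opening of 0.673 is 64 mm, so the hub is gripped. I lift it straight up, then look at the slot in the grip from the top camera.

```bash
python3 -m pendant '[[[0,0,0,-0.02,0],[0,0,0,-0.05,0],[0,0,0,-0.09,0],[0,0,0,-0.12,0],[0,0,0,-0.12,-0.12],[0,0,0,-0.12,-0.24],[0,0,0,-0.12,-0.36],[0,0,0,-0.12,-0.36]]]'
python3 go.py 501.5 -252.5 142 2.886
```

```text
t: 4.15
eef_pos: [494.0, 113.4, 142.0]
tcp_rot: [-3.14, -0.001, 2.538]
ft_force: [0.4, -0.2, -4.4]
opening: 0.672
t 4.15 pos [494.  113.4 142. ] rot [-3.140e+00 -1.000e-03  2.538e+00] open 0.672 F [ 0.4 -0.2 -4.4] j [ 0.1   0.42  1.93  0.    0.8  -0.87]
shift mm [-214.  -296.9    0. ] turn -0.348
```

```bash
python3 -m pendant '[[[0,-0.02,-0.028,0,-0.1],[0,-0.047,-0.066,0,-0.2],[0,-0.075,-0.105,0,-0.3],[0,-0.103,-0.144,0,-0.348],[0,-0.131,-0.183,0,-0.348],[0,-0.16,-0.222,0,-0.348],[0,-0.187,-0.26,0,-0.348],[0,-0.2,-0.28,0,-0.348]]]'
python3 go.py 501.5 -252.5 142 2.886
```

```text
t: 4.95
eef_pos: [499.3, -233.8, 141.9]
tcp_rot: [-3.142, -0.001, 2.878]
ft_force: [0.2, 0.0, -4.0]
opening: 0.668
t 4.95 pos [ 499.3 -233.8  141.9] rot [-3.142e+00 -1.000e-03  2.878e+00] open 0.668 F [ 0.2  0.  -4. ] j [-0.56  0.48  1.82 -0.    0.85 -1.86]
shift mm [ -7.  -17.4  -0.1] turn -0.008
```

```bash
python3 - <<'E'
from h import *; from cell import env
import pickle
s=env.state();c=env.read_camera("wrist");t=env.read_camera("scene");pickle.dump((s,c,t),open("w2.pkl","wb"))
a=cv2.resize(c["image"],(533,400)); b=cv2.resize(t["image"][100:300,120:340],(440,400))
cv2.imwrite("pics/w2.png",cv2.resize(np.hstack([a,b]),(800,329)))
T=toolpose(s);px=pix(np.ones((480,640),bool));P=rngpts(c,px,T);ok=(c["range_z"].ravel()>0)&(P[:,2]>60)&(P[:,2]<90)&(np.hypot(P[:,0]-501,P[:,1]+252)<22)
print("shaft",ok.sum(),axis(P[ok]) if ok.sum()>20 else "")
E
```

```text
shaft 0
```

View pics/w2.png

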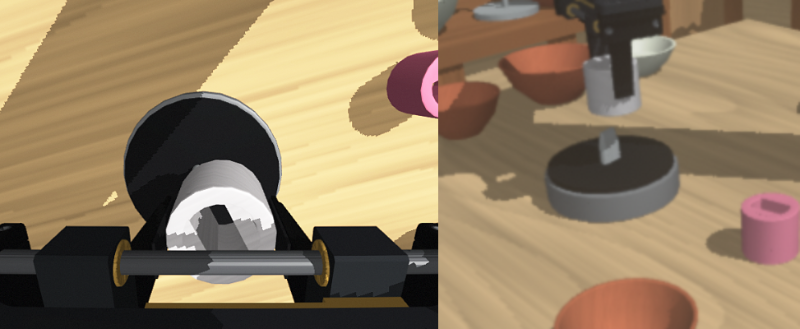

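The wrist view shows the hub still gripped upright. The scene view shows it above the shaft, short of it by the remaining shift. The slot angle carried through the grip is about 0.206 rad, against 0.21 for the shaft. I align, then lower part way.

```bash
python3 -m pendant '[[[0,-0.007,-0.0172,0,-0.008],[0,-0.007,-0.0172,0,-0.008],[0,-0.007,-0.0172,0,-0.008],[0,-0.007,-0.0172,0.01,-0.008],[0,-0.007,-0.0172,0.02,-0.008],[0,-0.007,-0.0172,0.03,-0.008],[0,-0.007,-0.0172,0.03,-0.008],[0,-0.007,-0.0172,0.03,-0.008]]]'
python3 go.py 501.5 -252.3 95 2.886
python3 - <<'E'
from h import *; from cell import env
import pickle
s=env.state();c=env.read_camera("wrist");t=env.read_camera("scene");pickle.dump((s,c,t),open("w3.pkl","wb"))
b=t["image"][130:260,160:300];cv2.imwrite("pics/w3.png",np.hstack([cv2.resize(b,(420,390),interpolation=cv2.INTER_CUBIC),cv2.resize(c["image"][220:440,200:440],(380,390))]))
E
```

```text
t: 5.85
eef_pos: [502.1, -248.8, 112.1]
tcp_rot: [3.141, -0.001, 2.892]
ft_force: [0.2, -0.4, -3.2]
opening: 0.672
t 5.85 pos [ 502.1 -248.8  112.1] rot [ 3.141e+00 -1.000e-03  2.892e+00] open 0.672 F [ 0.2 -0.4 -3.2] j [-0.58  0.53  1.82  0.    0.79 -1.9 ]
shift mm [-0.3 -3.6 17.1] turn 0.006
```

View pics/w3.png

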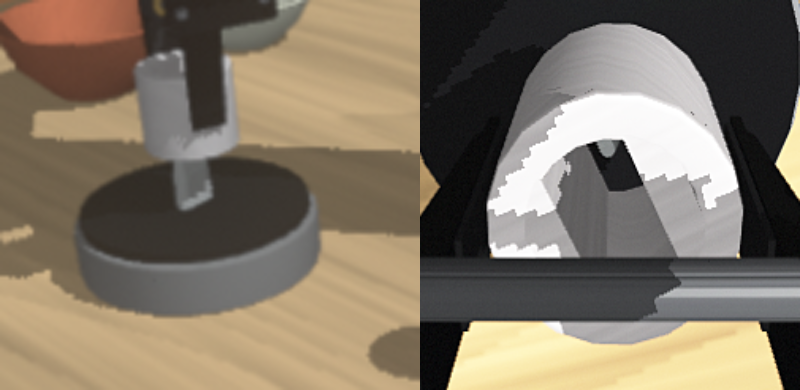

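The scene view shows the hub directly above the shaft, and the wrist view shows the shaft end through the slot. The TCP is still 3.6 mm short, so I correct that and lower onto the taper.

```bash
python3 -m pendant '[[[0,-0.0003,-0.0036,0,0.005],[0,-0.0003,-0.0036,0,0.005],[0,-0.0003,-0.0036,0,0.005],[0,-0.0003,-0.0036,0.005,0.005],[0,-0.0003,-0.0036,0.01,0.005],[0,-0.0003,-0.0036,0.014,0.005],[0,-0.0003,-0.0036,0.018,0.005],[0,-0.0003,-0.0036,0.018,0.005]]]'
python3 go.py 501.5 -252.3 67.7 2.886
```

```text
t: 6.75
eef_pos: [501.4, -252.4, 93.8]
tcp_rot: [3.141, -0.001, 2.887]
ft_force: [1.0, 0.0, -3.3]
opening: 0.668
t 6.75 pos [ 501.4 -252.4   93.8] rot [ 3.141e+00 -1.000e-03  2.887e+00] open 0.668 F [ 1.   0.  -3.3] j [-0.58  0.55  1.84  0.    0.75 -1.9 ]
shift mm [-0.1  0.1 26.1] turn 0.001
```

No contact force yet, so I continue down.

```bash
python3 -m pendant '[[[0,0,0,0.004,0],[0,0,0,0.008,0],[0,0,0,0.012,0],[0,0,0,0.015,0],[0,0,0,0.018,0],[0,0,0,0.02,0],[0,0,0,0.022,0],[0,0,0,0.022,0]]]'
python3 go.py 501.5 -252.3 67.7 2.886
```

```text
t: 7.55
eef_pos: [501.5, -252.5, 72.3]
tcp_rot: [3.141, -0.0, 2.887]
ft_force: [-0.2, -0.2, -3.5]
opening: 0.669
t 7.55 pos [ 501.5 -252.5   72.3] rot [ 3.141 -0.     2.887] open 0.669 F [-0.2 -0.2 -3.5] j [-0.58  0.59  1.85  0.    0.7  -1.9 ]
shift mm [0.1 0.2 4.6] turn 0.001
```

```bash
python3 -m pendant '[[[0,0,0,0.001,0],[0,0,0,0.002,0],[0,0,0,0.003,0],[0,0,0,0.004,0],[0,0,0,0.0045,0],[0,0,0,0.005,0],[0,0,0,0.005,0],[0,0,0,0.005,0]]]'
python3 go.py 501.5 -252.3 67.7 2.886
```

```text
t: 8.35
eef_pos: [501.6, -252.5, 67.7]
tcp_rot: [3.142, 0.0, 2.887]
ft_force: [-1.1, 0.8, 0.3]
opening: 0.668
t 8.35 pos [ 501.6 -252.5   67.7] rot [3.142 0.    2.887] open 0.668 F [-1.1  0.8  0.3] j [-0.58  0.59  1.85  0.    0.69 -1.9 ]
shift mm [0.1 0.2 0. ] turn 0.001
```

The hub's weight has moved onto the deck (Fz from -3.5 to +0.3) at the expected height. I release and then withdraw.

```bash
python3 -m pendant '[[[0.85,0,0,0,0],[1,0,0,0,0],[1,0,0,0,0],[1,0,0,0,0],[1,0,0,0,0],[1,0,0,0,0],[1,0,0,0,0],[1,0,0,0,0]]]'
python3 -m pendant '[[[1,0,0,-0.02,0],[1,0,0,-0.05,0],[1,0,0,-0.09,0],[1,0,0,-0.13,0],[1,0.04,0,-0.15,0],[1,0.08,0,-0.15,0],[1,0.1,0,-0.15,0],[1,0.1,0,-0.15,0]]]'
python3 - <<'E'
from h import *; from cell import env
s=env.state();T=toolpose(s);w=env.read_camera("wrist");c=env.read_camera("top");t=env.read_camera("scene")
px=pix(np.ones((480,640),bool))
for n,cam,p in(("top",c,None),("wrist",w,T)):
    P=rngpts(cam,px,p);A=plane(cam,px,101,p);d=np.hypot(A[:,0]-501.5,A[:,1]+252.4);v=cam["range_z"].ravel()>0
    ok=v&(np.abs(P[:,2]-101)<6)&(d<45)
    if ok.sum()<50: print(n,"hidden");continue
    Q=P[ok];f=np.linalg.lstsq(np.c_[Q[:,:2],np.ones(len(Q))],Q[:,2],rcond=None)[0]
    ce,r=cv2.minEnclosingCircle(np.float32(A[ok][:,:2]));s2=v&(P[:,2]<92)&(np.hypot(A[:,0]-ce[0],A[:,1]-ce[1])<25)
    print(n,"topz",np.median(Q[:,2]),"tilt",np.hypot(*f[:2]),"circle",ce,r,"slot",axis(A[s2]))
P=rngpts(c,px)
for n,x,y,z in(("spare",548,284,56),("bowl",700,37,55)):
    A=plane(c,px,z);ok=(np.abs(P[:,2]-z)<6)&(np.hypot(A[:,0]-x,A[:,1]-y)<75);print(n,cv2.minEnclosingCircle(np.float32(A[ok][:,:2])))
cv2.imwrite("pics/end.png",np.hstack([cv2.resize(c["image"],(400,300)),cv2.resize(t["image"][120:270,140:340],(400,300))]))
print(s["opening"],s["ft_force"],s["eef_pos"],s["t"])
E
```

```text
t: 9.15
eef_pos: [501.6, -252.6, 67.5]
tcp_rot: [3.142, 0.0, 2.887]
ft_force: [-0.6, 0.5, -0.0]
opening: 1.0
t: 9.95
eef_pos: [403.0, -226.7, 218.1]
tcp_rot: [-3.142, 0.0, 2.886]
ft_force: [0.6, -0.1, 0.3]
opening: 0.999
top topz 100.41712732426146 tilt 0.0037538099537227816 circle (501.2615661621094, -251.41600036621094) 32.2219352722168 slot (array([ 500.7, -251. ]), np.float64(0.236), array([11.08,  5.47]))
wrist topz 99.5114427239796 tilt 0.01681920573502075 circle (498.548828125, -252.191650390625) 31.77906036376953 slot (array([ 494.8, -252.5]), np.float64(0.386), array([8.6 , 5.42]))
spare ((548.1373901367188, 284.0261535644531), 31.993637084960938)
bowl ((699.5988159179688, 36.69680404663086), 61.95871353149414)
0.9985692801050922 [ 0.63891363 -0.08437306  0.26575245] [ 403.02635338 -226.70393042  218.0912234 ] 9.95
```

View pics/end.png

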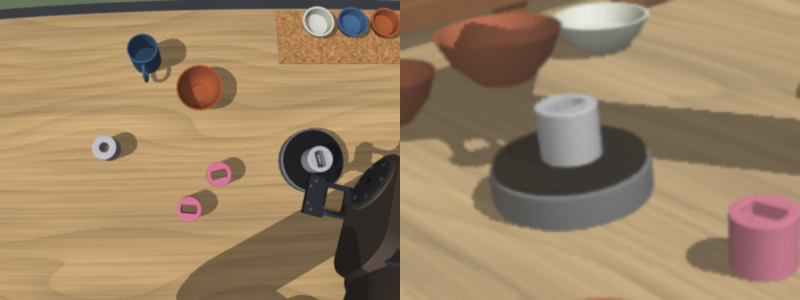

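The hub sits flat on the turntable over the shaft, at about (319,158) in the left picture. The gripper is clear of it, and the bystanders are where they stood. I hand in.

```bash
python3 -c "
from cell import env
print(env.job_done())"
```

```text
the job is handed in; nothing more can be done
None
```

I gripped the slotted hub, turned it about +0.71 rad, lowered it over the shaft in the gripper until the deck took its weight, then let go and backed off. The job was handed in at about 10 s of the 34 s allowed.

- **Seating:** the top camera put the hub's top at 100.4 mm (101 mm expected) with a tilt of 0.004 rad. Its axis was about 1 mm from the shaft's, and its slot was at 0.236 rad against about 0.21 for the shaft.
- **Bystanders:** the spare hub and bowl measured within 0.2 mm of where they started. The pink look-alikes looked undisturbed in the final picture, though I did not measure them.
- **Disagreement:** the wrist camera's oblique view put the hub's circle about 3 mm off in x and its slot at 0.386 rad. I think the shaft standing in the slot distorts that slot reading, so I trusted the top view. Both readings are within tolerance.

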